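# Assemble a three-part slip-casting mould in its cradle

## Task

Get the plaster casting mould ready for slip: stack its three pieces, right way up, in the cradle with the four corner guides: first the solid base block with the round boss, then the tall body with the open cavity, then the thin pour ring on top, each one square in the cradle and fully seated on the piece below. Plaster chips, so set every piece down rather than dropping it, and leave the two small bisque cups standing where they are.

Things in the scene. Friction and masses are not known exactly. Their poses are not given: they have to be found in the camera images.
- cradle: Cradle fixed to the table: plywood board 164 x 110 x 15 mm with four corner guides of bare aluminium angle, 66 mm above the board, round a pocket 103 (x) by 61 mm (y); the guides' top 10 mm flare outward as lead-in. Wooden rails (30 mm high) close the x ends; the long sides (+y, -y) are open over 80 mm for fingers. Origin: centre of the board's underside, z up.
- pocket (a point): Centre of the cradle's pocket floor (the board's top face, 15 mm above the cradle's origin), axes as the cradle's: x along the pocket's 103 mm length, z up.
- mould_base: Base piece: solid white plaster block 100 (x) x 58 (y) x 24 mm, with a low round boss (37 mm wide, 9 mm high) in the middle of its top and two round register knobs (11 mm wide, 5 mm high) on top at x = +37 and -37 mm. Origin: centre of its underside, z up; either way round in x is equal.
- mould_body: Body piece: white plaster block 100 (x) x 58 (y) x 36 mm with an open round cavity 43 mm wide through it, two register sockets (16 mm wide, 10 mm deep) in its underside and two knobs (5 mm high) on its top face, at x = +37 and -37 mm. Origin: centre of its underside, z up; either way round in x is equal.
- mould_top: Pour ring: thin white plaster block 100 (x) x 58 (y) x 20 mm with a flared round pour hole 33 mm wide through it, plain flat top, two register sockets (16 mm wide, 9 mm deep) in its underside at x = +37 and -37 mm. Origin: centre of its underside, z up; either way round in x is equal.
- cup: Bystander: small terracotta bisque cup, 55 mm wide, 58 mm high, standing on the table. Origin: centre of its underside.
- cup_pale: Bystander: small cream bisque cup, 61 mm wide, 58 mm high, standing on the table. Origin: centre of its underside.

How it is judged:
By the outcome, as a careful person would: the job done as asked, in the order asked, and still so for the second after the job is handed in, with the robot touching nothing.
It also fails if it takes over 70 s, if anything falls off the work surface, if the arm or the gripper's body presses on something with over 40 N, if the wrist force passes 120 N, or if a joint passes its speed limit or range.

## Robot

A 7-joint arm with a two-finger parallel gripper is mounted at the origin on the work surface; the furniture and walls round the work are solid. World frame = base frame: x ahead of the robot, y to its left, z up, the work surface at z = 0. Lengths are in mm, angles in rad, forces in N, time in s.
With the tool pointing down it reaches from about 425 to 925 mm from the base axis. Payload 6.8 kg.
Tool frame: the origin (TCP) lies on the centre line of the jaws, within the pads' length; the fingertips stand 17 mm ahead of it and the grasp point (between the pads) lies 2 mm behind it; z points along the fingers, y is the line along which they close (so a half turn about z gives the same grasp; the last joint's range is limited). The gripper opens to 88 mm and grips with 3 to 60 N. Pads are 20 mm wide; open, the fingers measure 115 mm over their backs; the gripper's body (75 mm by 178 mm) begins 61 mm behind the grasp point.
Start: joints at [-1.267, 0.477, 0.022, 1.555, -0.011, 1.109, -0.083], TCP at [270.173, 618.59, 239.664] pointing down, gripper open.
Joint ranges: [-2.96, 2.96], [-0.34, 2.1], [-1.41, 1.46], [0.24, 2.44], [-1.37, 4.51], [0.17, 1.92], [-2.96, 2.96]. Speed limits (rad/s): [2.39, 2.39, 3.14, 3.14, 3.14, 3.14, 3.14].

## Interface

Orientations are given as a unit quaternion [x, y, z, w].
In Python, from station import * gives the robot as it stands.
- The arm moves only by the tool send_rows, never from a script. Its argument "targets" is one flat list of numbers, 6 for each row, row after row: the shift along the tool's x, y, z normalised to -1 to 1, where 1 is 300 mm, then the turn, a rotation vector about the tool's x, y, z normalised to -1 to 1, where 1 is 360 degrees. A call has 1 to 20 rows; each row shifts and turns the commanded pose from where the row before left it, along the tool's axes as they then stand; what a row does not reach is not made up. A row lasts 1/8 s, in which the tool goes at most 62.5 mm and 10.7 degrees, less where a joint would pass 70% of its speed; a pose out of reach is approached as far as the arm can. A call with a number of a shift or a turn outside -1 to 1 is refused whole. A call with a gripper value outside its range is refused whole. "claw" is the opening, from -1 (shut) to 1 (fully open), set as the call begins (left out, the last holds). The fingers move at their own pace and stop on an object; "grip_force" is the grip in N (left out, the last holds). Time passes only in rows, so rows that do not move let the fingers close. It gives the time, the measured TCP pose, the force, the opening and the grip force at its end, in the units of the state.
- state(): the state, without advancing time (a new reading comes with each control period).
- capture(name): name is "scene" or "side" or "wrist"; returns the picture (400x640x3 uint8, blue, green, red); there is no depth.
- camera_model(name): a dict with "fx", "fy", "cx", "cy" (pixels), "R" (3x3) and "t" (3): a world point X has camera coordinates R X + t. Camera axes: x right, y down, z forward; pixel columns grow to the right and rows downward; lengths in mm; the calibration is good to about 2 mm. A picture is of the moment at which its call begins: read the wrist's pose just before it. camera_model takes no time and is no camera call; for the wrist camera it gives the pose at the moment of the call.
- hand_in(): hands the job in; it is judged then, once.
Trained networks look in the newest picture that a camera, given by its name, has taken for a name from the list of things; names that differ only in an ending like _2 or _b are one class to them, and where a whole thing is asked for, a point or a joint stands for the part that bears it (a point fixed in the world has none). Each returns a list of dicts, best first, with "confidence" (0 to 1); they miss things now and then, are a little off and sometimes report something else, mostly with a low value. They report only what shows in the picture. A call takes as long as a camera call.
- search_frame(camera, label): "position" ([x, y, z] in mm, in world coordinates, good to about 4 mm: the middle of the surface that is visible of it).
- outline_of(camera, label): "mask" (400x640 bool, what is visible of it).
- tip_of(camera, label): "position" ([x, y, z] in mm, in world coordinates, good to about 4 mm: a listed point, or the origin of a listed thing).
The state is a dict: "time": time; "qpos": joint angles; "dq": joint speeds; "joint_efforts": joint torques, N m; "eef_pos": TCP position; "ee_rot": TCP orientation; "wrist_force": force on the tool from outside, world axes, zero at the start; "wrist_torque": the same for the moment, N m; "width": finger opening in mm; "grasp_force": force on a finger pad.
Only numpy, scipy, OpenCV 4.12 (cv2) and the standard library are available. Lean on these libraries where they do the work, as an engineer would, in place of code of your own. Each camera call takes 0.05 s, during which the arm holds its last target. There are 200 camera calls.

## Working session

There is one attempt and no reset: what is moved stays moved. The work goes in short steps, Python scripts to look and compute and a tool call to move; the robot and the scene stay as the last step left them, time stands still between calls to the robot, and variables do not carry over. Pictures are saved under pics/ and viewed, at most 10 in all, crops included, and the job is handed in when it is done.

Besides the shell and the picture viewer there is one more tool, called after "Call:" as name(argument=value, ...), one argument or row to a line, values as JSON. send_rows: Moves the arm, as the interface text tells. Its arguments: {"type":"object","properties":{"targets":{"type":"array"},"claw":{"type":"number"},"grip_force":{"type":"number"}},"required":["targets"]}

```bash
mkdir -p pics; ls
python3 - <<'E'
from station import *
import cv2, numpy as np
s=state(); print(s)
for c in ("scene","side"):
    im=capture(c); cv2.imwrite(f"pics/{c}0.png",im)
    m=camera_model(c); print(c,m)
    for l in ("cradle","pocket","mould_base","mould_body","mould_top","cup","cup_pale"):
        for f in (tip_of,):
            r=f(c,l); print(l,[(np.round(d["position"]),round(d["confidence"],2)) for d in r[:2]])
E
```

```text
pics
{'time': 0.0, 'qpos': array([-1.26708451,  0.4778206 ,  0.02236418,  1.55640269, -0.01148041,
        1.10926356, -0.08312307]), 'dq': array([ 6.79677843e-04,  2.07136227e-03, -9.69907874e-05, -1.02157700e-03,
       -4.78622423e-05,  3.26420514e-04,  8.11766455e-04]), 'joint_efforts': array([-6.81648671e-04, -5.82863224e+01,  1.53445937e+00, -2.72603256e+01,
       -5.43717819e-02,  1.71651092e-02,  1.41029846e-04]), 'eef_pos': array([269.99484712, 618.06051116, 238.68900488]), 'ee_rot': array([ 2.04460765e-01,  9.78874362e-01, -8.76994405e-04, -1.01559904e-04]), 'wrist_force': array([ 0.39547647,  0.11314024, -0.14983173]), 'wrist_torque': array([ 0.01574004,  0.04639994, -0.01323546]), 'grasp_force': 0.0, 'width': 88.06302738482046}
scene {'fx': 495.0932234540698, 'fy': 495.0932234540698, 'cx': 313.47216812540336, 'cy': 195.37537742242347, 'R': array([[ 4.91954306e-01, -8.70620762e-01,  6.70389802e-04],
       [-3.45516962e-01, -1.95945008e-01, -9.17727401e-01],
       [ 7.99123889e-01,  4.51248316e-01, -3.97210231e-01]]), 't': array([-280.37794397,  241.23577399,  891.313964
[... 252 characters left out ...]
array([664., 139.,  -2.]), 0.94)]
side {'fx': 397.50720214907585, 'fy': 397.50720214907585, 'cx': 320.5535785414889, 'cy': 203.1821926640999, 'R': array([[ 0.93591589, -0.35174755,  0.01830574],
       [-0.14963516, -0.44411666, -0.88338537],
       [ 0.31885853,  0.82403522, -0.46828964]]), 't': array([-511.2400505 ,  123.31164505,  789.89507571])}
cradle [(array([471., -50.,  -2.]), 0.65), (array([472., -51.,  15.]), 0.34)]
pocket [(array([472., -52.,  14.]), 0.95)]
mould_base [(array([ 522., -258.,    1.]), 0.57)]
mould_body [(array([390., 204.,   1.]), 0.95)]
mould_top [(array([643., -55.,   3.]), 0.86)]
cup [(array([582., 122.,  -2.]), 0.63)]
cup_pale [(array([666., 137.,   3.]), 0.77)]
```

View pics/scene0.png

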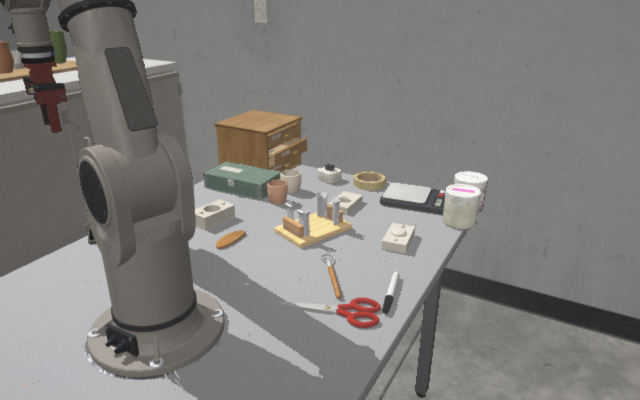

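View pics/side0.png

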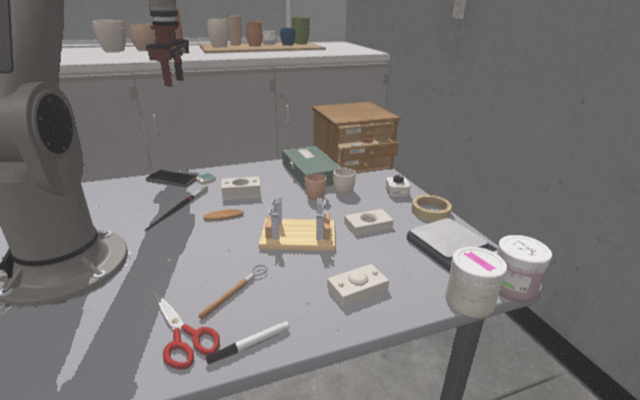

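```bash
cat > h.py <<'E'
from station import *
import cv2, numpy as np
from scipy.optimize import minimize
from scipy.spatial.transform import Rotation as Ro
def box(x0,x1,y0,y1,z0,z1): return np.array([[x,y,z] for x in(x0,x1) for y in(y0,y1) for z in(z0,z1)],float)
def knob(x,r,z0,z1):
    a=np.linspace(0,6.28,20); return np.vstack([np.c_[x+r*np.cos(a),r*np.sin(a),a*0+z] for z in(z0,z1)])
def piece(h,kn): return [box(-50,50,-29,29,0,h)]+[knob(x,r,h,h+k) for x,r,k in kn]
K=[(37,5.5,5),(-37,5.5,5)]
G=dict(mould_base=piece(24,K+[(0,18.5,9)]),mould_body=piece(36,K),mould_top=piece(20,[]),
 cradle=[box(-82,82,-55,55,0,15)]+[box(a*52-3,a*52+3,b*25-7,b*25+9,15,81) for a in(-1,1) for b in(-1,1)]+[box(a*46-7,a*46+7,b*32-2,b*32+2,15,81) for a in(-1,1) for b in(-1,1)])
def proj(m,P):
    c=P@m["R"].T+m["t"]; return np.c_[m["fx"]*c[:,0]/c[:,2]+m["cx"],m["fy"]*c[:,1]/c[:,2]+m["cy"]]
def render(m,parts,p,z=0,S=4):
    im=np.zeros((400*S,640*S),np.uint8); R=Ro.from_euler("z",p[2]).as_matrix()
    for b in parts:
        uv=proj(m,b@R.T+[p[0],p[1],z]); cv2.fillConvexPoly(im,cv2.convexHull(((uv+.5)*S).astype(np.int32)),1)
    return cv2.resize(im*255,(640,400),interpolation=cv2.INTER_AREA)/255.
def fit(views,parts,p0,z=0,yaws=None):
    def cost(q):
        t=0
        for m,k in views:
            r=render(m,parts,[q[0],q[1],q[2]/30],z); t+=1-np.minimum(r,k).sum()/np.maximum(r,k).sum()
        return t/len(views)
    best=None
    for y in (np.arange(0,np.pi,np.pi/6) if yaws is None else yaws):
        s=minimize(cost,[p0[0],p0[1],y*30],method="Nelder-Mead",options=dict(maxfev=90,initial_simplex=np.array([[p0[0],p0[1],y*30],[p0[0]+5,p0[1],y*30],[p0[0],p0[1]+5,y*30],[p0[0],p0[1],y*30+6]])))
        if best is None or s.fun<best.fun: best=s
    return np.array([best.x[0],best.x[1],best.x[2]/30]),best.fun
def mask(c,l):
    r=outline_of(c,l)
    return r[0]["mask"].astype(float) if r else None
E
cat > a.py <<'E'
from h import *
G0=dict(cradle=(472,-51),mould_base=(520,-259),mould_body=(390,206),mould_top=(645,-55))
V={l:[] for l in G0}
for c in ("scene","side"):
    m=camera_model(c)
    for l in G0:
        k=mask(c,l)
        if k is not None: V[l].append((m,k))
print(camera_model("wrist"))
for l in G0:
    print(l,len(V[l]))
    print(*fit(V[l],G[l],G0[l]))
    for v in V[l]: print("   ",*fit([v],G[l],G0[l]))
E
time python3 a.py
```

```text
{'fx': 328.85733838999477, 'fy': 328.85733838999477, 'cx': 319.486221133678, 'cy': 201.1755192708237, 'R': array([[ 3.99783213e-01,  9.16609719e-01,  7.65477038e-05],
       [ 8.74502941e-01, -3.81443182e-01,  2.99575875e-01],
       [ 2.74623357e-01, -1.19698465e-01, -9.54072476e-01]]), 't': array([-675.05644012,  -37.26660112,  390.99549834])}
cradle 2
[473.45259851 -51.66563875   2.74069307] 0.09555262427055627
    [475.13022967 -51.61001347   2.7461852 ] 0.09414813863542748
    [472.91313703 -50.70420652   2.74648596] 0.08708228417389108
mould_base 2
[ 522.07427017 -260.17203339    3.28880938] 0.07364702679034513
    [ 5.25279728e+02 -2.59636136e+02  1.47595998e-01] 0.08671987092096445
    [ 522.05066728 -259.15164264    3.28088597] 0.04679250382917399
mould_body 2
[ 3.92997256e+02  2.02825087e+02 -1.77425923e-01] 0.09481621375130012
    [393.53756604 201.3844839    3.09005781] 0.1237692976231961
    [393.2646557  203.12636256   2.91229853] 0.054021193930747224
mould_top 2
[645.31293215 -57.84398476   3.1802493 ] 0.20341644649673468
    [652.00043315 -70.13841893   3.54829373] 0.2874094914973726
    [644.61727767 -56.48114358   3.17978529] 0.04746481004994696
real	1m53.067s
user	1m31.276s
sys	1m55.835s
```

Call:
send_rows(
  targets=[-0.093,-0.11,0,0,0,0,-0.093,-0.11,0,0,0,0,-0.093,-0.11,0,0,0,0,-0.093,-0.11,0,0,0,0,-0.093,-0.11,0,0,0,0,-0.093,-0.11,0,0,0,0,-0.093,-0.11,0,0,0,0,-0.093,-0.11,0,0,0,0,-0.093,-0.11,0,0,0,0,-0.093,-0.11,0,0,0,0,0,0,0,0,0,0,0,0,0,0,0,0,0,0,0,0,0,0],
  claw=1,
)

```text
time: 2.82
eef_pos: [393.5, 205.7, 239.7]
ee_rot: [0.203, 0.979, 0.0, 0.0]
wrist_force: [0.5, 0.4, -0.1]
width: 88.0
grasp_force: 0.0
```

```bash
cat >> h.py <<'E'
def pose():
    s=state(); A=Ro.from_quat(s["ee_rot"]).as_matrix(); return s,A,s["eef_pos"],np.arctan2(A[1,0],A[0,0])
def look(l,p0,z=0,n=None):
    m=camera_model("wrist"); im=capture("wrist")
    if n: cv2.imwrite(f"pics/{n}.png",im)
    k=mask("wrist",l)
    if k is None: print("missed",l); return None
    p,f=fit([(m,k)],G[l],p0,z,[p0[2]]); s,A,e,y=pose()
    d=A.T@np.array([p[0]-e[0],p[1]-e[1],0]); print(l,"world",p.round(3),"cost",round(f,3),"rel tool xy",d[:2].round(2),"rel yaw",round(p[2]-y,4)); return p
def go(x,y,z,yaw=None):
    s,A,e,w=pose(); d=A.T@(np.array([x,y,z])-e); print("t",round(s["time"],2),"TCP",e.round(1),"yaw",round(w,4),"tilt",A[:,2].round(3),"q",s["qpos"].round(2),"F",s["wrist_force"].round(1),"w",round(s["width"],1))
    n=1
    print("delta mm",d.round(1),"-> norm",(d/300).round(4), "turn z norm", None if yaw is None else round(-(yaw-w)/2/np.pi,4))
E
python3 - <<'E'
from h import *
look("mould_body",(393,203,2.93),n="w1")
go(473,-52,240,2.74)
E
```

```text
mould_body world [392.553 202.612   2.979] cost 0.196 rel tool xy [-0.31 -2.99] rel yaw 0.2471
t 2.92 TCP [393.5 205.5 239.6] yaw 2.7317 tilt [-0.  0. -1.] q [-0.81  0.09  0.2   2.09 -0.02  0.96  0.56] F [1.1 0.2 0.9] w 87.9
delta mm [-175.6 -204.5   -0.4] -> norm [-0.5852 -0.6815 -0.0014] turn z norm -0.0013
```

View pics/w1.png

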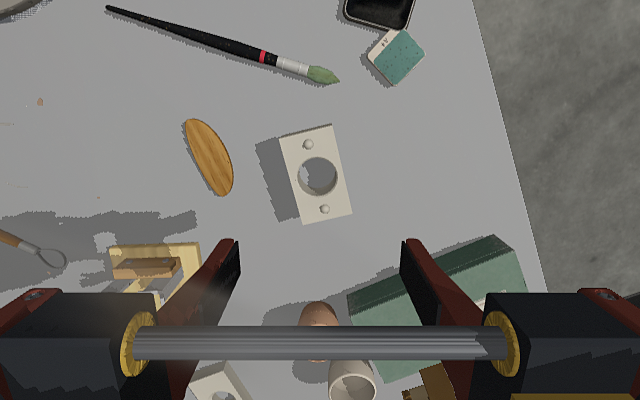

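Call:
send_rows(
  targets=[-0.0975,-0.1136,0,0,0,0,-0.0975,-0.1136,0,0,0,0,-0.0975,-0.1136,0,0,0,0,-0.0975,-0.1136,0,0,0,0,-0.0975,-0.1136,0,0,0,0,-0.0975,-0.1136,0,0,0,0,0,0,0,0,0,0,0,0,0,0,0,0,0,0,0,0,0,0],
)

```text
time: 4.05
eef_pos: [472.6, -51.6, 239.5]
ee_rot: [0.203, 0.979, 0.0, -0.0]
wrist_force: [0.2, 0.2, 0.2]
width: 87.7
grasp_force: 0.0
```

```bash
python3 - <<'E'
s=open('h.py').read()
s=s.replace('''    return r[0]["mask"].astype(float) if r else None''','''    if not r: return None
    k=r[0]["mask"].astype(np.uint8); cs,_=cv2.findContours(k,cv2.RETR_EXTERNAL,cv2.CHAIN_APPROX_NONE)
    return cv2.drawContours(np.zeros_like(k),[max(cs,key=cv2.contourArea)],-1,1,-1).astype(float)''')
open('h.py','w').write(s)
E
python3 - <<'E'
from h import *
look("cradle",(473,-52,2.74),n="w2")
go(522,-260,240,3.285)
E
```

```text
cradle world [473.441 -52.292   2.773] cost 0.034 rel tool xy [-0.89  0.  ] rel yaw 0.0411
t 4.15 TCP [472.6 -51.9 239.6] yaw 2.7319 tilt [-0.  0. -1.] q [-0.43  0.15  0.46  2.04 -0.08  0.97  1.23] F [-0.1 -0.4  0.9] w 87.6
delta mm [-128.2 -171.2   -0.5] -> norm [-0.4272 -0.5706 -0.0016] turn z norm -0.088
```

View pics/w2.png

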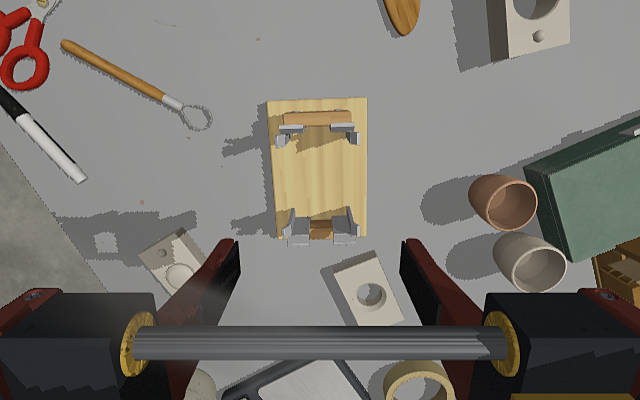

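Call:
send_rows(
  targets=[-0.0712,-0.0951,0,0,0,0,-0.0712,-0.0951,0,0,0,0,-0.0712,-0.0951,0,0,0,0,-0.0712,-0.0951,0,0,0,0,-0.0712,-0.0951,0,0,0,0,-0.0712,-0.0951,0,0,0,0,0,0,0,0,0,-0.022,0,0,0,0,0,-0.022,0,0,0,0,0,-0.022,0,0,0,0,0,-0.022,0,0,0,0,0,0,0,0,0,0,0,0,0,0,0,0,0,0],
)

```text
time: 5.78
eef_pos: [521.7, -261.1, 239.6]
ee_rot: [-0.07, 0.998, 0.0, -0.0]
wrist_force: [0.4, -0.8, -0.1]
width: 87.8
grasp_force: 0.0
```

Run:
```python
from h import *
p=look("mould_base",(522,-260,3.285),n="w3")
p=p if p is not None else (522,-260,3.285)
go(p[0],p[1],20,p[2])
```

```text
mould_base world [ 521.71  -259.656    3.277] cost 0.02 rel tool xy [-0.23  1.5 ] rel yaw 6.2786
t 5.88 TCP [ 521.7 -261.2  239.6] yaw -3.0012 tilt [-0. -0. -1.] q [ 0.01  0.34  0.44  1.8  -0.17  1.03  2.23] F [-0.1 -0.2 -0.2] w 87.7
delta mm [ -0.3   1.5 219.6] -> norm [-0.0009  0.005   0.732 ] turn z norm -0.9993
```

Call:
send_rows(
  targets=[-0.001,0.005,0.11,0,0,0.0007,0,0,0.11,0,0,0,0,0,0.11,0,0,0,0,0,0.11,0,0,0,0,0,0.11,0,0,0,0,0,0.11,0,0,0,0,0,0.036,0,0,0,0,0,0.036,0,0,0,0,0,0,0,0,0,0,0,0,0,0,0],
)

```text
time: 7.12
eef_pos: [522.4, -260.1, 21.0]
ee_rot: [-0.068, 0.998, -0.0, 0.001]
wrist_force: [1.1, 0.1, 0.2]
width: 87.7
grasp_force: 0.0
```

Call:
send_rows(
  targets=[0,0,0,0,0,0,0,0,0,0,0,0,0,0,0,0,0,0,0,0,0,0,0,0,0,0,0,0,0,0,0,0,0,0,0,0],
  claw=-1,
  grip_force=30,
)

```text
time: 7.88
eef_pos: [521.8, -259.7, 20.2]
ee_rot: [-0.068, 0.998, 0.0, 0.0]
wrist_force: [-0.2, 0.3, 4.2]
width: 58.0
grasp_force: 30.0
```

Call:
send_rows(
  targets=[0,0,-0.03,0,0,0,0,0,-0.07,0,0,0.01,0,0,-0.1,0,0,0.02,0,0,-0.1,0,0,0.02,0,0,-0.1,0,0,0.02,0,0,0,0,0,0.01,0,0,0,0,0,0,0,0,0,0,0,0],
)

```text
time: 8.88
eef_pos: [521.4, -259.5, 139.7]
ee_rot: [0.181, 0.983, 0.0, -0.0]
wrist_force: [0.1, 0.1, -1.5]
width: 58.1
grasp_force: 30.0
```

Run:
```python
from h import *
go(473.44,-52.29,140,2.773)
```

```text
t 8.88 TCP [ 521.4 -259.5  139.7] yaw 2.777 tilt [-0.001  0.    -1.   ] q [-0.06  0.49  0.55  1.9  -0.33  0.84  1.87] F [ 0.1  0.1 -1.5] w 58.1
delta mm [118.7 176.5  -0.2] -> norm [ 0.3956  0.5884 -0.0006] turn z norm 0.0006
```

Call:
send_rows(
  targets=[0.066,0.098,0,0,0,0.0006,0.066,0.098,0,0,0,0,0.066,0.098,0,0,0,0,0.066,0.098,0,0,0,0,0.066,0.098,0,0,0,0,0.066,0.098,0,0,0,0,0,0,0,0,0,0,0,0,0,0,0,0,0,0,0,0,0,0],
)

```text
time: 10.0
eef_pos: [474.7, -53.6, 140.1]
ee_rot: [0.185, 0.983, -0.0, 0.0]
wrist_force: [-0.7, 0.6, -2.1]
width: 57.8
grasp_force: 30.0
```

Run:
```python
from h import *
s,A,e,y=pose()
look("mould_base",(e[0],e[1],y),e[2]-20,n="w4")
cv2.imwrite("pics/side1.png",capture("side")[130:290,180:420])
look("cradle",(473.4,-52.3,2.773))
go(473.44,-52.29,35,2.773)
im=cv2.imread("pics/w4.png")
sd=cv2.resize(cv2.imread("pics/side1.png"),(600,400)); cv2.imwrite("pics/c1.png",cv2.resize(np.hstack([im,sd]),(800,258)))
```

```text
mould_base world [475.088 -53.913   2.767] cost 0.183 rel tool xy [-0.55 -0.27] rel yaw -0.0033
cradle world [472.805 -52.052   2.777] cost 0.618 rel tool xy [2.   0.14] rel yaw 0.0056
t 10.25 TCP [474.6 -52.9 140. ] yaw 2.771 tilt [-0. -0. -1.] q [-0.49  0.32  0.56  2.14 -0.25  0.74  1.44] F [-0.1  0.1 -1.9] w 57.8
delta mm [  1.3   0.2 105. ] -> norm [0.0044 0.0005 0.3501] turn z norm -0.0003
```

View pics/c1.png

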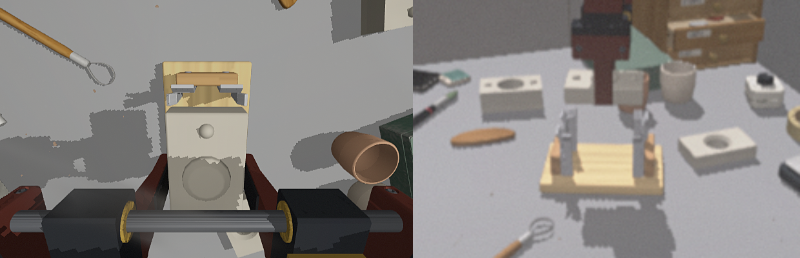

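Call:
send_rows(
  targets=[0.003,0,0.04,0,0,0,0,0,0.04,0,0,0,0,0,0.03,0,0,0,0,0,0.02,0,0,0,0,0,0.015,0,0,0,0,0,0.015,0,0,0,0,0,0.015,0,0,0,0,0,0,0,0,0],
)

```text
time: 11.25
eef_pos: [473.6, -52.1, 87.3]
ee_rot: [0.184, 0.983, -0.0, -0.0]
wrist_force: [0.2, -0.4, -1.1]
width: 58.0
grasp_force: 30.0
```

Run:
```python
from h import *
for i in range(3): s,A,e,y=pose(); print(e.round(2),s["wrist_force"].round(1),s["wrist_torque"].round(2)); capture("wrist")
go(473.44,-52.29,35,2.773)
```

```text
[473.61 -52.09  87.32] [ 0.2 -0.4 -1.1] [-0.05 -0.06  0.02]
[473.73 -52.08  87.49] [-0.1 -0.1 -2.1] [ 0.05  0.   -0.01]
[473.83 -52.08  87.64] [ 0.   0.6 -2.1] [-0.08  0.   -0.01]
t 11.4 TCP [473.9 -52.1  87.7] yaw 2.7719 tilt [ 0.  0. -1.] q [-0.43  0.41  0.5   2.17 -0.34  0.63  1.51] F [ 0.2  0.1 -1.5] w 58.2
delta mm [ 0.4 -0.4 52.7] -> norm [ 0.0012 -0.0012  0.1757] turn z norm -0.0002
```

Call:
send_rows(
  targets=[0.0005,-0.0005,0.03,0,0,0,0,0,0.03,0,0,0,0,0,0.03,0,0,0,0,0,0.03,0,0,0,0,0,0.025,0,0,0,0,0,0.018,0,0,0,0,0,0.004,0,0,0,0,0,0.004,0,0,0,0,0,0.004,0,0,0,0,0,0,0,0,0],
)

```text
time: 12.65
eef_pos: [473.7, -52.1, 35.2]
ee_rot: [0.184, 0.983, 0.0, 0.0]
wrist_force: [-0.6, -0.4, -1.7]
width: 57.9
grasp_force: 30.0
```

Run:
```python
from h import *
go(473.44,-52.29,35,2.773)
```

```text
t 12.65 TCP [473.7 -52.1  35.2] yaw 2.7719 tilt [ 0.  0. -1.] q [-0.36  0.51  0.42  2.19 -0.42  0.51  1.58] F [-0.6 -0.4 -1.7] w 57.9
delta mm [ 0.2 -0.3  0.2] -> norm [ 0.0005 -0.0008  0.0006] turn z norm -0.0002
```

No contact force yet; step down gently until contact.

Call:
send_rows(
  targets=[0,0,0.002,0,0,0,0,0,0.002,0,0,0,0,0,0,0,0,0],
)

```text
time: 13.02
eef_pos: [473.7, -52.1, 35.1]
ee_rot: [0.184, 0.983, 0.001, 0.0]
wrist_force: [-5.3, 2.4, 18.4]
width: 57.5
grasp_force: 30.0
```

Call:
send_rows(
  targets=[0,0,0,0,0,0,0,0,0,0,0,0,0,0,0,0,0,0,0,0,0,0,0,0,0,0,-0.05,0,0,0,0,0,-0.1,0,0,0,0,0,-0.15,0,0,0,0,0,-0.15,0,0,0,0,0,-0.15,0,0,0,0,0,0,0,0,0,0,0,0,0,0,0],
  claw=1,
)

```text
time: 14.4
eef_pos: [473.1, -52.0, 213.8]
ee_rot: [0.184, 0.983, 0.0, -0.0]
wrist_force: [-1.5, -0.5, -0.3]
width: 87.5
grasp_force: 0.0
```

Run:
```python
from h import *
look("mould_base",(473.4,-52.3,2.773),15,n="w5")
look("cradle",(473.4,-52.3,2.773))
go(393,203,239,2.979)
```

```text
mould_base world [474.048 -52.186   2.762] cost 0.042 rel tool xy [-1.38  0.43] rel yaw -0.0096
cradle world [473.413 -52.642   2.771] cost 0.03 rel tool xy [-0.77 -0.14] rel yaw -0.0005
t 14.6 TCP [472.7 -52.2 212.8] yaw 2.7717 tilt [-0.002 -0.001 -1.   ] q [-0.57  0.2   0.63  2.08 -0.15  0.91  1.34] F [0.1 0.1 0.3] w 87.9
delta mm [166.7 209.1 -26.2] -> norm [ 0.5556  0.697  -0.0872] turn z norm -0.033
```

Call:
send_rows(
  targets=[0.0794,0.0996,-0.0125,0,0,0,0.0794,0.0996,-0.0125,0,0,0,0.0794,0.0996,-0.0125,0,0,0,0.0794,0.0996,-0.0125,0,0,0,0.0794,0.0996,-0.0125,0,0,0,0.0794,0.0996,-0.0125,0,0,0,0.0794,0.0996,-0.0125,0,0,0,0,0,0,0,0,-0.016,0,0,0,0,0,-0.016,0,0,0,0,0,0,0,0,0,0,0,0,0,0,0,0,0,0],
)

```text
time: 16.1
eef_pos: [393.7, 202.9, 239.9]
ee_rot: [0.085, 0.996, -0.0, -0.0]
wrist_force: [0.1, 0.5, 0.6]
width: 87.5
grasp_force: 0.0
```

Run:
```python
from h import *
p=look("mould_body",(393,203,2.97))
go(p[0],p[1],24,p[2])
```

```text
mould_body world [392.767 202.733   2.977] cost 0.016 rel tool xy [ 0.85 -0.47] rel yaw 0.005
t 16.2 TCP [393.7 203.1 240.1] yaw 2.9721 tilt [-0. -0. -1.] q [-1.    0.08  0.4   2.1  -0.04  0.96  0.83] F [-0.3 -0.  -1. ] w 87.7
delta mm [  0.8  -0.5 216.1] -> norm [ 0.0028 -0.0015  0.7202] turn z norm -0.0008
```

Call:
send_rows(
  targets=[0.0025,-0.0015,0.11,0,0,-0.0008,0,0,0.11,0,0,0,0,0,0.11,0,0,0,0,0,0.11,0,0,0,0,0,0.11,0,0,0,0,0,0.11,0,0,0,0,0,0.03,0,0,0,0,0,0.03,0,0,0,0,0,0,0,0,0,0,0,0,0,0,0],
)

```text
time: 17.45
eef_pos: [393.3, 203.2, 24.8]
ee_rot: [0.082, 0.997, 0.001, 0.001]
wrist_force: [-0.2, 0.1, -0.3]
width: 87.5
grasp_force: 0.0
```

Call:
send_rows(
  targets=[0,0,0,0,0,0,0,0,0,0,0,0,0,0,0,0,0,0,0,0,0,0,0,0,0,0,0,0,0,0,0,0,0,0,0,0],
  claw=-1,
)

```text
time: 18.2
eef_pos: [392.9, 202.9, 24.2]
ee_rot: [0.082, 0.997, 0.0, 0.0]
wrist_force: [-0.8, -0.3, 3.5]
width: 58.2
grasp_force: 30.0
```

Run:
```python
from h import *
go(392.77,202.73,24,2.977)
```

```text
t 18.2 TCP [392.9 202.9  24.2] yaw 2.978 tilt [ 0.  0. -1.] q [-0.84  0.48  0.27  2.27 -0.3   0.43  1.08] F [-0.8 -0.3  3.5] w 58.2
delta mm [ 0.1 -0.2  0.2] -> norm [ 0.0003 -0.0005  0.0007] turn z norm 0.0002
```

Call:
send_rows(
  targets=[0,0,-0.03,0,0,0,0,0,-0.07,0,0,0.006,0,0,-0.1,0,0,0.01,0,0,-0.1,0,0,0.01,0,0,-0.1,0,0,0.0066,0,0,0,0,0,0,0,0,0,0,0,0],
)

```text
time: 19.08
eef_pos: [392.2, 202.6, 143.5]
ee_rot: [0.183, 0.983, -0.0, -0.0]
wrist_force: [-1.3, 1.0, -1.8]
width: 58.1
grasp_force: 30.0
```

Run:
```python
from h import *
go(473.5,-52.3,144,2.772)
```

```text
t 19.07 TCP [392.2 202.6 143.5] yaw 2.7741 tilt [-0.001 -0.    -1.   ] q [-1.03  0.24  0.48  2.21 -0.17  0.72  0.76] F [-1.3  1.  -1.8] w 58.1
delta mm [-167.5 -208.7   -0.4] -> norm [-0.5582 -0.6956 -0.0015] turn z norm 0.0003
```

Call:
send_rows(
  targets=[-0.0698,-0.087,0,0,0,0,-0.0698,-0.087,0,0,0,0,-0.0698,-0.087,0,0,0,0,-0.0698,-0.087,0,0,0,0,-0.0698,-0.087,0,0,0,0,-0.0698,-0.087,0,0,0,0,-0.0698,-0.087,0,0,0,0,-0.0698,-0.087,0,0,0,0,0,0,0,0,0,0,0,0,0,0,0,0,0,0,0,0,0,0,0,0,0,0,0,0],
)

```text
time: 20.58
eef_pos: [473.7, -51.4, 143.9]
ee_rot: [0.182, 0.983, 0.0, -0.0]
wrist_force: [0.2, 0.1, -1.5]
width: 57.5
grasp_force: 30.0
```

Run:
```python
from h import *
s,A,e,y=pose()
look("mould_body",(e[0],e[1],y),e[2]-24)
go(473.7,-52.2,63,2.772)
```

```text
mould_body world [473.229 -51.269   2.772] cost 0.211 rel tool xy [0.72 0.16] rel yaw -0.002
t 20.68 TCP [473.8 -51.7 144.1] yaw 2.7743 tilt [-0.  0. -1.] q [-0.5   0.31  0.58  2.14 -0.25  0.75  1.44] F [-0.8  0.  -1.5] w 57.6
delta mm [-0.1 -0.6 81.1] -> norm [-2.000e-04 -1.900e-03  2.703e-01] turn z norm 0.0004
```

Call:
send_rows(
  targets=[-0.0005,-0.0016,0.04,0,0,0.0003,0,0,0.04,0,0,0,0,0,0.03,0,0,0,0,0,0.02,0,0,0,0,0,0.02,0,0,0,0,0,0.015,0,0,0,0,0,0.015,0,0,0,0,0,0,0,0,0],
)

```text
time: 21.68
eef_pos: [473.7, -52.8, 89.9]
ee_rot: [0.184, 0.983, -0.0, -0.0]
wrist_force: [0.5, 0.5, -1.4]
width: 57.6
grasp_force: 30.0
```

Run:
```python
from h import *
go(473.7,-52.2,63,2.772)
```

```text
t 21.68 TCP [473.7 -52.8  89.9] yaw 2.7712 tilt [-0. -0. -1.] q [-0.44  0.41  0.51  2.17 -0.34  0.63  1.52] F [ 0.5  0.5 -1.4] w 57.6
delta mm [ 0.3  0.6 26.9] -> norm [0.0008 0.0019 0.0896] turn z norm -0.0001
```

Call:
send_rows(
  targets=[0,0.0008,0.02,0,0,0,0,0,0.02,0,0,0,0,0,0.02,0,0,0,0,0,0.015,0,0,0,0,0,0.006,0,0,0,0,0,0.004,0,0,0,0,0,0.004,0,0,0,0,0,0,0,0,0,0,0,0,0,0,0],
)

```text
time: 22.8
eef_pos: [474.0, -52.6, 63.5]
ee_rot: [0.184, 0.983, 0.0, 0.0]
wrist_force: [-0.4, 0.9, -1.4]
width: 57.7
grasp_force: 30.0
```

Call:
send_rows(
  targets=[0,0,0.002,0,0,0,0,0,0.0015,0,0,0,0,0,0,0,0,0],
)

```text
time: 23.18
eef_pos: [474.1, -52.6, 63.2]
ee_rot: [0.184, 0.983, 0.0, 0.0]
wrist_force: [-4.0, 1.4, 12.8]
width: 58.0
grasp_force: 30.0
```

Call:
send_rows(
  targets=[0,0,0,0,0,0,0,0,0,0,0,0,0,0,0,0,0,0,0,0,0,0,0,0,0,0,-0.05,0,0,0,0,0,-0.1,0,0,0,0,0,-0.15,0,0,0,0,0,-0.15,0,0,0,0,0,-0.14,0,0,0,0,0,0,0,0,0,0,0,0,0,0,0],
  claw=1,
)

```text
time: 24.55
eef_pos: [473.5, -52.5, 239.3]
ee_rot: [0.184, 0.983, 0.0, -0.0]
wrist_force: [-1.0, -0.2, -0.1]
width: 87.9
grasp_force: 0.0
```

Run:
```python
from h import *
look("mould_body",(473.4,-52.3,2.773),39,n="w6")
go(645,-57,239,3.18)
```

```text
mould_body world [473.891 -52.526   2.765] cost 0.029 rel tool xy [-0.74  0.35] rel yaw -0.0057
t 24.65 TCP [473.1 -52.6 238.4] yaw 2.7711 tilt [-0.002 -0.    -1.   ] q [-0.6   0.16  0.65  2.05 -0.12  0.97  1.31] F [-0.  -0.9 -0.3] w 87.6
delta mm [-161.9   58.1   -0.9] -> norm [-0.5395  0.1938 -0.0031] turn z norm -0.0651
```

View pics/w6.png

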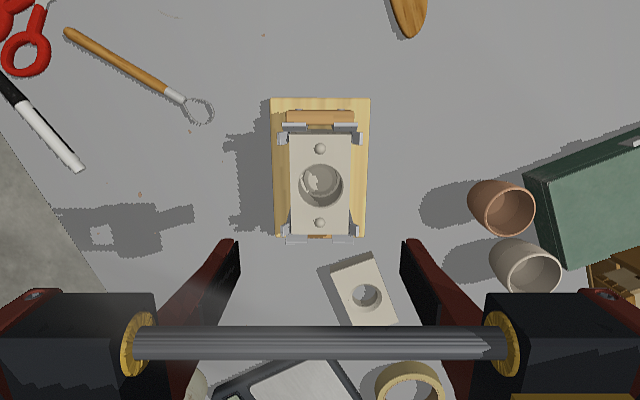

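Call:
send_rows(
  targets=[-0.108,0.0388,0,0,0,0,-0.108,0.0388,0,0,0,0,-0.108,0.0388,0,0,0,0,-0.108,0.0388,0,0,0,0,-0.108,0.0388,0,0,0,0,0,0,0,0,0,-0.0217,0,0,0,0,0,-0.0217,0,0,0,0,0,-0.0217,0,0,0,0,0,0,0,0,0,0,0,0,0,0,0,0,0,0],
)

```text
time: 26.02
eef_pos: [645.9, -56.9, 238.9]
ee_rot: [-0.019, 1.0, -0.0, -0.0]
wrist_force: [0.1, -0.1, -0.2]
width: 87.5
grasp_force: 0.0
```

Run:
```python
from h import *
p=look("mould_top",(645,-57,3.18))
go(p[0],p[1],20,p[2])
```

```text
mould_top world [646.118 -57.174   3.147] cost 0.029 rel tool xy [-0.08 -0.3 ] rel yaw 6.2511
t 26.12 TCP [646.  -56.9 239.2] yaw -3.1037 tilt [-0. -0. -1.] q [-0.38  0.47  0.52  1.65 -0.26  1.09  1.82] F [-0.3  0.1  0.4] w 87.8
delta mm [-1.000e-01 -3.000e-01  2.192e+02] -> norm [-4.000e-04 -9.000e-04  7.307e-01] turn z norm -0.9949
```

Call:
send_rows(
  targets=[0,-0.001,0.11,0,0,0.0051,0,0,0.11,0,0,0,0,0,0.11,0,0,0,0,0,0.11,0,0,0,0,0,0.11,0,0,0,0,0,0.11,0,0,0,0,0,0.036,0,0,0,0,0,0.036,0,0,0,0,0,0,0,0,0,0,0,0,0,0,0],
)

```text
time: 27.38
eef_pos: [646.8, -57.4, 20.8]
ee_rot: [-0.003, 1.0, -0.0, 0.001]
wrist_force: [1.0, -0.4, 0.5]
width: 87.8
grasp_force: 0.0
```

Call:
send_rows(
  targets=[0,0,0,0,0,0,0,0,0,0,0,0,0,0,0,0,0,0,0,0,0,0,0,0,0,0,0,0,0,0,0,0,0,0,0,0],
  claw=-1,
)

```text
time: 28.12
eef_pos: [646.2, -57.2, 19.9]
ee_rot: [-0.003, 1.0, 0.0, 0.0]
wrist_force: [-0.2, 0.3, 2.9]
width: 57.8
grasp_force: 30.0
```

Run:
```python
from h import *
go(646,-57,20,2.772)
```

```text
t 28.12 TCP [646.2 -57.2  19.9] yaw -3.1349 tilt [ 0.  0. -1.] q [-0.29  0.73  0.39  1.78 -0.41  0.71  1.91] F [-0.2  0.3  2.9] w 57.8
delta mm [ 0.2  0.2 -0.1] -> norm [ 0.0005  0.0008 -0.0003] turn z norm -0.9401
```

Call:
send_rows(
  targets=[0,0,-0.03,0,0,0,0,0,-0.07,0,0,0.012,0,0,-0.1,0,0,0.016,0,0,-0.1,0,0,0.016,0,0,-0.12,0,0,0.016,0,0,0,0,0,0,0,0,0,0,0,0],
)

```text
time: 29.0
eef_pos: [645.5, -56.9, 145.1]
ee_rot: [0.183, 0.983, 0.0, -0.001]
wrist_force: [0.1, -0.5, -1.1]
width: 58.1
grasp_force: 30.0
```

Run:
```python
from h import *
go(473.8,-52.4,145,2.77)
```

```text
t 29.0 TCP [645.5 -56.9 145.1] yaw 2.7726 tilt [-0.001  0.    -1.   ] q [-0.42  0.6   0.59  1.74 -0.4   0.93  1.53] F [ 0.1 -0.5 -1.1] w 58.1
delta mm [161.8 -57.7   0.3] -> norm [ 0.5392 -0.1923  0.0009] turn z norm 0.0004
```

Call:
send_rows(
  targets=[0.09,-0.032,0,0,0,0,0.09,-0.032,0,0,0,0,0.09,-0.032,0,0,0,0,0.09,-0.032,0,0,0,0,0.09,-0.032,0,0,0,0,0.09,-0.032,0,0,0,0,0,0,0,0,0,0,0,0,0,0,0,0,0,0,0,0,0,0,0,0,0,0,0,0],
)

```text
time: 30.25
eef_pos: [474.7, -52.4, 145.6]
ee_rot: [0.184, 0.983, -0.0, 0.0]
wrist_force: [0.7, -0.8, -1.8]
width: 58.1
grasp_force: 30.0
```

Run:
```python
from h import *
s,A,e,y=pose()
look("mould_top",(e[0],e[1],y),e[2]-20,n="w7")
go(473.8,-52.4,95.2,2.77)
```

```text
mould_top world [474.621 -52.34    2.778] cost 0.147 rel tool xy [-0.07  0.07] rel yaw 0.007
t 30.35 TCP [474.5 -52.4 145.7] yaw 2.7714 tilt [ 0. -0. -1.] q [-0.57  0.33  0.66  2.14 -0.29  0.76  1.48] F [-0.2  0.3 -1.1] w 57.4
delta mm [ 0.7 -0.3 50.5] -> norm [ 0.0023 -0.0009  0.1683] turn z norm 0.0002
```

Call:
send_rows(
  targets=[0.0023,-0.0007,0.04,0,0,0,0,0,0.04,0,0,0,0,0,0.03,0,0,0,0,0,0.02,0,0,0,0,0,0.012,0,0,0,0,0,0.01,0,0,0,0,0,0.008,0,0,0,0,0,0,0,0,0,0,0,0,0,0,0],
)

```text
time: 31.48
eef_pos: [473.6, -52.3, 97.9]
ee_rot: [0.184, 0.983, 0.0, 0.0]
wrist_force: [-0.8, -0.7, 0.2]
width: 57.6
grasp_force: 30.0
```

Run:
```python
from h import *
go(473.7,-52.4,95,2.77)
```

```text
t 31.48 TCP [473.6 -52.3  97.9] yaw 2.7712 tilt [ 0.  0. -1.] q [-0.51  0.41  0.6   2.17 -0.38  0.66  1.55] F [-0.8 -0.7  0.2] w 57.6
delta mm [-0.1 -0.1  2.9] -> norm [-0.0005 -0.0003  0.0096] turn z norm 0.0002
```

Call:
send_rows(
  targets=[0,0,0.004,0,0,0,0,0,0.003,0,0,0,0,0,0.002,0,0,0,0,0,0,0,0,0,0,0,0,0,0,0],
)

```text
time: 32.1
eef_pos: [473.5, -52.3, 95.1]
ee_rot: [0.184, 0.983, 0.0, 0.0]
wrist_force: [0.4, 0.1, -1.5]
width: 57.8
grasp_force: 30.0
```

Call:
send_rows(
  targets=[0,0,0.002,0,0,0,0,0,0,0,0,0,0,0,0,0,0,0],
)

```text
time: 32.48
eef_pos: [473.6, -52.3, 94.8]
ee_rot: [0.184, 0.983, 0.0, 0.0]
wrist_force: [-1.6, -0.1, 5.9]
width: 57.8
grasp_force: 30.0
```

Call:
send_rows(
  targets=[0,0,0,0,0,0,0,0,0,0,0,0,0,0,0,0,0,0,0,0,0,0,0,0,0,0,-0.05,0,0,0,0,0,-0.1,0,0,0,0,0,-0.15,0,0,0,0,0,-0.15,0,0,0,0,0,-0.05,0,0,0,0,0,0,0,0,0,0,0,0,0,0,0],
  claw=1,
)

```text
time: 33.85
eef_pos: [472.6, -52.1, 243.2]
ee_rot: [0.184, 0.983, -0.0, -0.001]
wrist_force: [0.3, 0.5, -0.5]
width: 87.9
grasp_force: 0.0
```

Run:
```python
from h import *
look("mould_top",(473.4,-52.3,2.773),75,n="w8")
im=capture("side"); a=cv2.resize(im[150:280,230:370],(560,520)); b=cv2.resize(cv2.imread("pics/w8.png")[60:320,220:460],(240,260))
c=np.zeros((520,800,3),np.uint8); c[:,:560]=a; c[:260,560:]=b; cv2.imwrite("pics/fin.png",c)
for l in ("cup","cup_pale"): print(l,[(d["position"],d["confidence"]) for d in tip_of("side",l)[:1]])
```

```text
mould_top world [473.906 -52.363   2.77 ] cost 0.022 rel tool xy [-1.28  0.4 ] rel yaw -0.0012
cup []
cup_pale [([664.4, 135.8, 0.8], 0.62)]
```

View pics/fin.png

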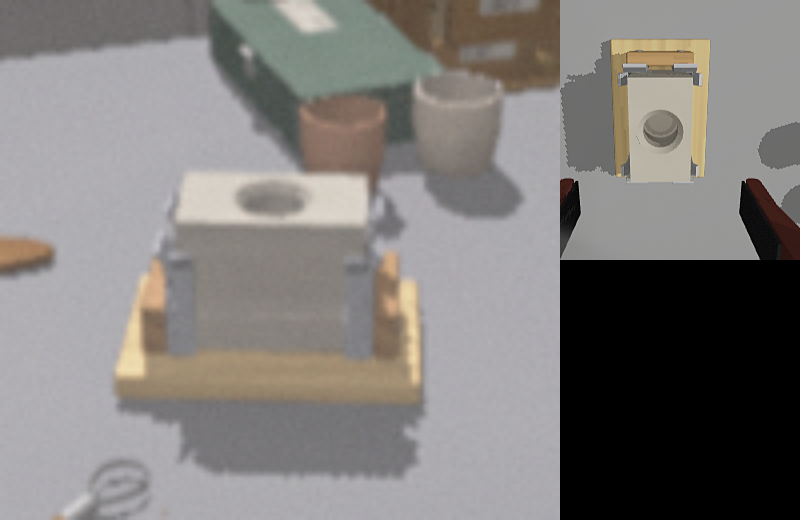

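The side view shows the three pieces stacked square in the guides with the ring flat on top (hole at about (272,198) in the crop). Both cups are standing at about (342,135) and (457,125) in the crop.

```bash
python3 -c "
from station import *
print(hand_in())"
```

```text
the job is handed in; nothing more can be done
None
```

The base, body and pour ring are stacked square and seated in the cradle, each set down gently, both cups are still standing, and the job was handed in at about 34 s of the 70 s allowed.

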